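Make up the print-mounting caddy

ROBOT

A 6-joint arm with a two-finger parallel gripper is mounted at the origin on the work surface. World frame = base frame: x ahead of the robot, y to its left, z up, the work surface at z = 0. Lengths are in m, angles in rad, forces in N, time in s.
With the tool pointing down it reaches from about 0.375 to 0.9 m from the base axis. Payload 3.1 kg.
Tool frame: the origin (TCP) lies midway between the tips of the shut fingers; the grasp point (between the pads) lies 19 mm behind it; x points along the fingers, z is the direction in which the jaws open and shut, and the axes are right-handed (so a half turn about x gives the same grasp; the last joint's range is limited). The gripper opens to 87 mm and grips with 3 to 60 N. Pads are 19 mm wide; open, the fingers measure 117 mm over their backs; the gripper's body (75 mm by 190 mm) begins 51 mm behind the grasp point.
Start: joints at [1.077, 0.527, 1.433, -0, 1.181, -0.178], TCP at [0.194, 0.594, 0.223] pointing down, gripper open.
Joint ranges: [-3.08, 3.08], [-0.75, 2.2], [0.22, 2.44], [-1.43, 4.57], [0, 2.65], [-2.85, 2.85]. Speed limits (rad/s): [2.79, 2.79, 3.14, 3.14, 3.14, 3.14].

INTERFACE

Orientations are given as a unit quaternion [x, y, z, w].
In Python, from rig import robot, optics, workorder gives the robot as it stands.
- The arm moves only by the tool arm_command, never from a script. Its argument "plan" is a list of rows, each a list of 7 numbers: the shift along the tool's x, y, z in cm, then the turn, a rotation vector about the tool's x, y, z in rad, then the finger opening in cm, from 0 to 8.7. In form: [[x, y, z, ax, ay, az, gripper], ...]. A call has 1 to 12 rows; each row shifts and turns the pose as measured when the row begins, along the tool's axes as they then stand; what a row does not reach is not made up. A row lasts 1/8 s, in which the tool goes at most 62.5 mm and 10.7 degrees, less where a joint would pass 70% of its speed; a pose out of reach is approached as far as the arm can. A call with a gripper value outside its range is refused whole. The fingers move at their own pace and stop on an object; "grip_force" is the grip in N (left out, the last holds). Time passes only in rows, so rows that do not move let the fingers close. It gives the time, the measured TCP pose, the force and the opening at its end, in the units of the state.
- robot.get_obs(): the state, without advancing time (a new reading comes with each control period).
- optics.camera(name): name is "side" or "top"; returns (picture, depth): 384x512x3 uint8, blue, green, red; 384x512 float32, m along the optical axis (not along the pixel's ray), 0 where there is no reading.
- optics.camera_info(name): a dict with "mtx" (3x3 intrinsics, pixels), "k1" (the pictures are not rectified: a ray, as slopes to the right and down, at radius r is drawn at 1 + k1 r^2 times it, then the intrinsics apply), "position" and "rotation" of the camera in the world. Camera axes: x right, y down, z forward; pixel columns grow to the right and rows downward; lengths in m; the calibration is good to about 2 mm. A picture is of the moment at which its call begins. camera_info takes no time and is no camera call.
- workorder.hand_in(): hands the job in, once; it reports no verdict.
The state is a dict: "time": time; "q": joint angles; "joint_velocities": joint speeds; "joint_torque": joint torques, N m; "position": TCP position; "tool_rot": TCP orientation; "ft_force": force on the tool from outside, world axes, zero at the start; "moment": the same for the moment, N m; "grip_width": finger opening in m.
Only numpy, scipy, OpenCV 4.12 (cv2) and the standard library are available. Lean on these libraries where they do the work, as an engineer would, in place of code of your own. Each camera call takes 0.05 s, during which the arm holds its last target. There are 200 camera calls.

TASK

Make up the mounting kit in the black caddy: put the wide tape roll flat over the spindle and the narrow tape roll on top of it over the same spindle, lay the thick marker flat and lengthwise inside the trough, and stand the nozzle bottle upright in the round cup. The empty tape core, the thin pen and the flat-capped jar are not part of the kit: leave them where they are.

Things in the scene. Friction and masses are not known exactly. Their poses are not given: they have to be found in the camera images.
- roll_wide: Wide roll of cream masking tape lying flat: a thick ring, outer diameter 64 mm, through hole 34 mm, 40 mm high, about 120 g. Grasp it across its outside from above. Loose on the table; origin: centre of its underside, z up.
- roll_narrow: Narrow roll of cream masking tape lying flat: a ring, outer diameter 52 mm, through hole 34 mm, 20 mm high, about 40 g. Grasp it across its outside. Loose on the table; origin: centre of its underside, z up.
- marker: Thick marker with a square body, 100 mm long (its x axis; the black cap, 38 mm, is at +x, the rest white), 18 mm wide and 18 mm high, about 30 g; lies flat on the table. Either end may point either way in the trough. Loose on the table; origin: centre of its underside, z up.
- bottle: Small white glue bottle with a pointed nozzle, standing: body 36 mm in diameter up to 42 mm height, then a shoulder and a thin nozzle up to 66 mm; about 50 g. Loose on the table; origin: centre of its underside, z up.
- core: Look-alike, to be left: empty brown cardboard tape core, a thin-walled ring, outer diameter 42 mm, hole 34 mm, 40 mm high. Loose on the table; origin: centre of its underside, z up.
- pen: Look-alike, to be left: thin square pen, 120 mm long (x axis), 9 mm wide and high, white with a black cap; lies flat. Loose on the table; origin: centre of its underside, z up.
- jar: Look-alike, to be left: squat white jar, 46 mm in diameter, 46 mm high, with a broad flat cap and no nozzle; standing. Loose on the table; origin: centre of its underside, z up.
- spindle: Insert for both rolls: upright metal post 16 mm thick at its centre, tapered top 60 above origin. The inserts stand 106 apart along their shared y axis, in any order, in the caddy, a fixed black tray 142 x 330, walls 15 high. Pale grey plate 130 (x) x 98 (y), 4 thick, fixed; origin: centre of its underside, z up, 3 above table.
- trough: Insert for the marker: shallow trough at its centre, inside 122 mm along x, 68 along y, walls 4 thick, their tops 16 above origin, floor 4 above origin. Stands in the black caddy. Pale grey plate 130 (x) x 98 (y), 4 thick, fixed; origin: centre of its underside, z up, 3 above table.
- cup: Insert for the bottle: low round wall at its centre, inner diameter 56 mm, outer 64, top 20 above origin, floor 4 above origin. Stands in the black caddy. Pale grey plate 130 (x) x 98 (y), 4 thick, fixed; origin: centre of its underside, z up, 3 above table.
Mind the look-alikes: they are no part of the job. What is shaped like the marker but orange is not meant.

How it is judged:
At the end, for the whole second after the job is handed in: Flat on the spindle: wide roll below, narrow roll on it (centres within 12 mm); bottle upright in the cup (13 mm); marker flat in the trough (15 mm along, 30 mm across, 0.5 rad); heights within 4 mm; all at rest; core, pen, jar within 30 mm of their starts (horizontal distance between each of roll_wide, roll_narrow and spindle below 0.012 m and z of roll_wide in the frame of spindle between 0 and 0.008 m and angle between each of roll_wide, bottle's own z axis and vertical below 0.1 rad and linear speed of each of roll_wide, roll_narrow, bottle, marker below 0.02 m/s and z of roll_narrow in the frame of spindle between 0.04 and 0.048 m and angle between roll_narrow's own z axis and vertical below 0.15 rad and horizontal distance between bottle and cup below 0.013 m and z of bottle in the frame of cup between 0 and 0.008 m and x of marker in the frame of trough between -0.015 and 0.015 m and y of marker in the frame of trough between -0.03 and 0.03 m and z of marker in the frame of trough between 0 and 0.008 m and angle between the x axis of marker and the x axis of trough, either way round below 0.5 rad and distance of each of core, pen, jar from where it was at the start of the episode below 0.03 m); the robot touches nothing.
It fails at once if the empty core is moved by more than 30 mm (distance of core from where it was at the start of the episode above 0.03 m).
It fails at once if the thin pen is moved by more than 30 mm (distance of pen from where it was at the start of the episode above 0.03 m).
It fails at once if the jar is moved by more than 30 mm (distance of jar from where it was at the start of the episode above 0.03 m).
It also fails if it takes over 106 s, if anything falls off the work surface, if the arm or the gripper's body presses on something with over 40 N, if the wrist force passes 120 N, or if a joint passes its speed limit or range.

## Working session

There is one attempt and no reset: what is moved stays moved. The work goes in short steps, Python scripts to look and compute and a tool call to move; the robot and the scene stay as the last step left them, time stands still between calls to the robot, and variables do not carry over. Pictures are saved under pics/ and viewed, about 12 in all and at most 16, crops included, and the job is handed in when it is done.

Besides the shell and the picture viewer there is one more tool, called after "Request:" as name([rows], argument=value, ...), one row to a line, values as JSON. arm_command: Moves the arm, as the interface text tells. Its arguments: {"type":"object","properties":{"plan":{"type":"array"},"grip_force":{"type":"number"}},"required":["plan"]}

```bash
mkdir -p pics
cat > h.py <<'E'
import numpy as np, cv2
from rig import robot, optics, workorder
def cloud(name):
    im,d=optics.camera(name); ci=optics.camera_info(name)
    K=np.array(ci["mtx"]);k1=ci["k1"]
    v,u=np.mgrid[:384,:512].astype(float)
    pts=cv2.undistortPoints(np.stack([u.ravel(),v.ravel()],1)[:,None],K,np.array([k1,0,0,0,0.]))[:,0]
    x=pts[:,0].reshape(384,512);y=pts[:,1].reshape(384,512)
    P=np.stack([x*d,y*d,d],-1)@np.array(ci["rotation"]).T+np.array(ci["position"])
    P[d==0]=np.nan
    return im,P
E
python3 - <<'E'
from h import *
for n in("top","side"):
    im,P=cloud(n); np.save(f"{n}.npy",P); cv2.imwrite(f"{n}_raw.png",im)
    cv2.imwrite(f"pics/{n}0.png",cv2.resize(im,(800,600),interpolation=cv2.INTER_CUBIC))
    ci=optics.camera_info(n);print(n,ci)
print(robot.get_obs())
E
```

```text
Traceback (most recent call last):
  File "h.py", line 9, in cloud
    P=np.stack([x*d,y*d,d],-1)@np.array(ci["rotation"]).T+np.array(ci["position"])
      ~~~~~~~~~~~~~~~~~~~~~~~~^~~~~~~~~~~~~~~~~~~~~~~~~~~
ValueError: matmul: Input operand 1 has a mismatch in its core dimension 0, with gufunc signature (n?,k),(k,m?)->(n?,m?) (size 4 is different from 3)
```

Rotation is a quaternion.

```bash
sed -i 's/np.array(ci\["rotation"\]).T/Rot.from_quat(ci["rotation"]).as_matrix().T/; 1a from scipy.spatial.transform import Rotation as Rot' h.py
python3 - <<'E'
from h import *
for n in("top","side"):
    im,P=cloud(n); np.save(f"{n}.npy",P); cv2.imwrite(f"{n}_raw.png",im)
    cv2.imwrite(f"pics/{n}0.png",cv2.resize(im,(800,600),interpolation=cv2.INTER_CUBIC))
    ci=optics.camera_info(n);print(n,ci)
    print(P[::64,::64].round(2).tolist() if n=="top" else "")
print(robot.get_obs())
E
```

```text
top {'mtx': array([[396.18107816,   0.        , 254.20340774],
       [  0.        , 396.18107816, 190.42113841],
       [  0.        ,   0.        ,   1.        ]]), 'k1': -0.04282980274789302, 'position': array([ 0.27041845, -0.01229627,  1.03620865]), 'rotation': array([ 0.74007949, -0.663734  ,  0.07347114, -0.07963362])}
[[[1.55, 1.48, -0.75], [1.58, 1.13, -0.75], [1.61, 0.79, -0.75], [1.64, 0.46, -0.75], [1.68, 0.13, -0.75], [1.71, -0.21, -0.75], [1.75, -0.54, -0.75], [1.81, -0.89, -0.76]], [[0.8, 0.8, 0.0], [0.81, 0.6, -0.0], [0.8, 0.39, 0.07], [0.83, 0.22, 0.04], [0.87, 0.04, 0.0], [0.89, -0.14, -0.0], [0.92, -0.33, -0.0], [0.94, -0.52, -0.0]], [[0.59, 0.71, 0.04], [0.62, 0.56, 0.0], [0.64, 0.38, -0.0], [0.66, 0.2, 0.0], [0.67, 0.02, 0.01], [0.7, -0.15, -0.0], [0.71, -0.33, 0.0], [0.74, -0.51, -0.0]], [[0.42, 0.69, 0.01], [0.44, 0.52, -0.0], [0.46, 0.35, -0.0], [0.48, 0.17, -0.0], [0.49, 0.0, 0.01], [0.51, -0.17, 0.0], [0.53, -0.34, 0.0], [0.55, -0.51, 0.0]], [[0.25, 0.66, -0.0], [0.27, 0.48, -0.0], [0.29, 0.32, -0.0], [0.31, 0.15, 0.0], [0.33, -0.01, 0.0], [0.34, -0.18, 0.0]
[... 527 characters left out ...]
1145])}

{'time': 0.15, 'q': array([ 1.07652070e+00,  5.28246388e-01,  1.43360195e+00,  1.24981611e-05,
        1.18139693e+00, -1.78485477e-01]), 'joint_velocities': array([ 8.21075483e-04, -5.51996147e-04, -3.47110778e-03, -2.00631923e-03,
        6.69915737e-05, -6.07761493e-04]), 'joint_torque': array([ 6.97757805e-04, -4.40430415e+01, -1.76842010e+01,  6.33531623e-02,
        5.52532054e-02, -1.11169002e-04]), 'position': array([0.19379651, 0.59360991, 0.22180218]), 'tool_rot': array([-0.41540876,  0.57292907,  0.41490887,  0.57187278]), 'ft_force': array([ 0.30860192, -1.06876704, -0.16052231]), 'moment': array([-0.02781467, -0.04370234, -0.0284752 ]), 'grip_width': 0.0871391602694254}
```

View pics/top0.png

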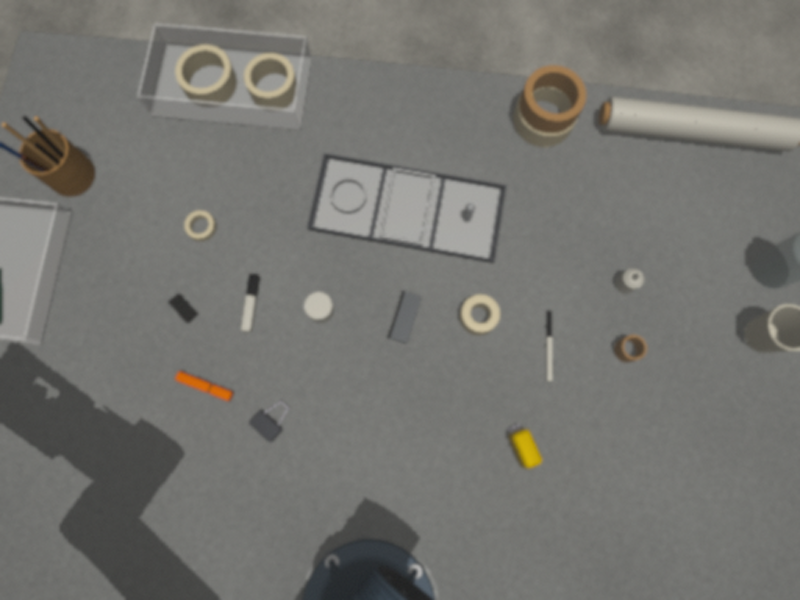

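View pics/side0.png

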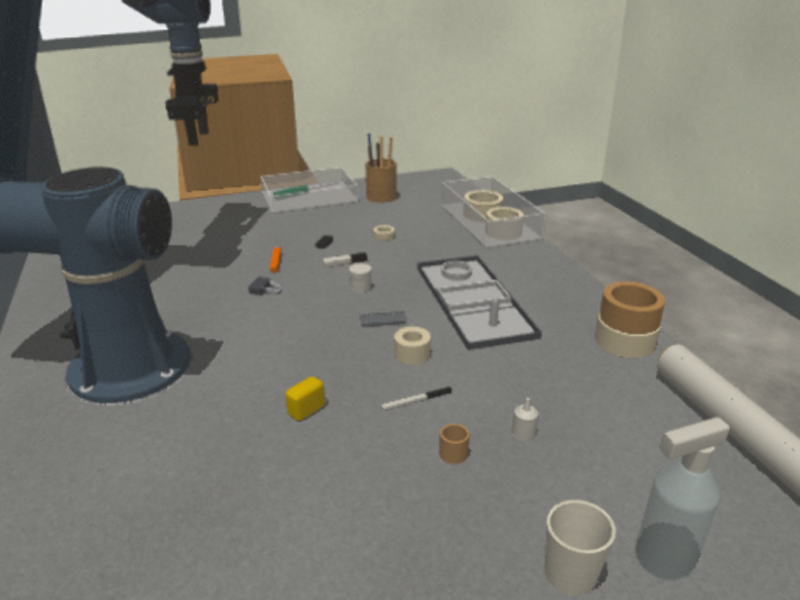

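Top view (800x600): narrow roll (199,224), marker (250,303), jar (318,306), wide roll (480,313), pen (549,345), bottle (633,279), core (632,347). The caddy holds the cup (348,196), trough (408,207) and spindle (468,212). Side view agrees.

```bash
cat >> h.py <<'E'
S=512/800
def blob(P,px,r,zlo,zhi):
    "points of height zlo..zhi within r m of the seed pixel (800x600 picture)"
    c=P[int(px[1]*S),int(px[0]*S)]
    q=P.reshape(-1,3); m=(np.hypot(*(q[:,:2]-c[:2]).T)<r)&(q[:,2]>zlo)&(q[:,2]<zhi)
    return q[m]
def rect(q):
    c,s,a=cv2.minAreaRect((q[:,:2]*1000).astype(np.float32)); return np.round(c,1),np.round(s,1),round(a,1)
E
python3 - <<'E'
from h import *
P=np.load("top.npy")
def circ(q):
    c,r=cv2.minEnclosingCircle((q[:,:2]*1000).astype(np.float32)); return np.round(c,1),round(r,1),(q[:,:2].mean(0)*1000).round(1),len(q),(np.median(q[:,2])*1000).round(1)
for n,px,r,lo,hi in [("narrow",(199,224),.05,.013,.03),("wide",(480,313),.05,.033,.05),("jar",(318,306),.04,.038,.055),("bottle",(633,279),.04,.03,.08),("bottletop",(633,279),.04,.05,.08),("core",(632,347),.04,.033,.05),("spindle",(468,212),.04,.045,.07),("cup",(348,196),.045,.018,.03)]:
    print(n,circ(blob(P,px,r,lo,hi)))
for n,px,r,lo,hi in [("marker",(250,303),.065,.012,.025),("pen",(549,345),.075,.005,.015),("caddy",(408,207),.19,.012,.1)]:
    q=blob(P,px,r,lo,hi);print(n,rect(q),q[:,:2].mean(0).round(4),len(q))
# caddy corners at z=15 mm from picture
c0=P[int(207*S),int(408*S)];print(c0)
E
python3 - <<'E'
import cv2
im=cv2.imread("top_raw.png")
cv2.imwrite("pics/cad.png",cv2.resize(im[90:250,90:420],None,fx=2.4,fy=2.4,interpolation=cv2.INTER_CUBIC))
E
```

```text
narrow (array([586.4, 366.5]), 26.2, array([586. , 365.6]), 173, np.float64(18.9))
wide (array([ 479.3, -130.3]), 32.1, array([ 478.5, -130.4]), 349, np.float64(39.2))
jar (array([461.4, 136. ]), 22.8, array([460.9, 135.7]), 255, np.float64(45.0))
bottle (array([ 565. , -379.6]), 18.6, array([ 563.1, -376.1]), 166, np.float64(45.0))
bottletop (array([ 560.3, -377.2]), 9.4, array([ 563.6, -377.3]), 21, np.float64(54.9))
core (array([ 448.9, -385.4]), 21.5, array([ 449.3, -384.8]), 96, np.float64(38.6))
spindle (array([652.5, -95.3]), 8.5, array([650.6, -96.1]), 35, np.float64(59.2))
cup (array([669.3, 114.8]), 32.4, array([669.9, 114.4]), 113, np.float64(21.7))
marker (array([461.3, 256.4]), array([99. , 19.1]), 0.9) [0.4597 0.2561] 250
pen (array([ 441.1, -244. ]), array([115.7, 102.2]), 16.2) [ 0.4454 -0.2509] 162
caddy (array([604.2,  13.8]), array([330.9, 258.5]), 85.6) [0.659  0.0178] 878
[0.66178864 0.00832686 0.00806275]
```

View pics/cad.png

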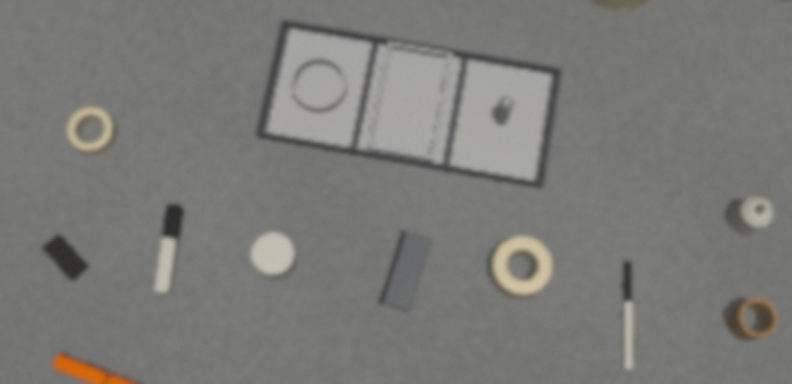

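The crop confirms the cup on the left, trough in the middle and spindle on the right. The marker's angle needs refining, and I'll check the centres against the side camera.

```bash
cat >> h.py <<'E'
def go(x,y,z,jaw):
    "shift (cm, tool axes) and turn about tool x still to go; jaw = world angle of tool z; levels tool too"
    o=robot.get_obs(); R=Rot.from_quat(o["tool_rot"]).as_matrix()
    d=R.T@(np.array([x,y,z])-o["position"])*100
    best=None
    for j in(jaw,jaw+np.pi):
        zt=np.array([np.cos(j),np.sin(j),0]);xt=np.array([0,0,-1.]);T=np.stack([xt,np.cross(zt,xt),zt],1)
        v=Rot.from_matrix(R.T@T).as_rotvec()
        print("shift cm",d.round(2),"turn",v.round(3))
    print("pos",o["position"].round(4),"F",o["ft_force"].round(1),"w",round(o["grip_width"],4),"t",round(o["time"],2),"q6",o["q"][5].round(2))
E
python3 - <<'E'
from h import *
P=np.load("top.npy");Q=np.load("side.npy").reshape(-1,3)
def near(c,r,lo,hi): return Q[(np.hypot(*(Q[:,:2]-np.array(c)).T)<r)&(Q[:,2]>lo)&(Q[:,2]<hi)]
for n,c,r,lo,hi in [("narrow",(.586,.366),.045,.013,.03),("wide",(.479,-.130),.05,.033,.05),("bottle nozzle",(.563,-.377),.04,.052,.08),("spindle",(.6515,-.0957),.03,.054,.07),("cup",(.6695,.1146),.045,.017,.03),("marker",(.46,.256),.065,.013,.025)]:
    q=near(c,r,lo,hi);print(n,len(q),rect(q)[:2],q[:,:2].mean(0).round(4))
for q in(blob(P,(250,303),.07,.010,.025),near((.46,.256),.07,.010,.025)):
    l=cv2.fitLine((q[:,:2]).astype(np.float32),cv2.DIST_HUBER,0,.001,.001).ravel();print("marker yaw",np.arctan(l[1]/l[0]))
q=blob(P,(408,207),.16,.013,.021);print("caddy",rect(q))
print(Rot.from_quat(robot.get_obs()["tool_rot"]).as_matrix().round(3))
go(.46,.256,.12,np.pi/2-.1)
E
```

```text
narrow 59 (array([582.4, 362.5]), array([54.7, 45.4])) [0.581  0.3591]
wide 225 (array([ 475. , -133.2]), array([62.9, 60.9])) [ 0.4745 -0.1354]
bottle nozzle 20 (array([ 562. , -383.7]), array([5.9, 8. ])) [ 0.5619 -0.3833]
spindle 19 (array([ 648.3, -100. ]), array([12.6, 11.6])) [ 0.6483 -0.1008]
cup 69 (array([665.6, 113.6]), array([67.2, 61.5])) [0.6652 0.1108]
marker 78 (array([456.9, 254. ]), array([ 23.4, 100.2])) [0.4586 0.2529]
marker yaw 0.012026502
marker yaw 0.03863315
caddy (array([660.9,   9.2]), array([285.2, 144.2]), 85.6)
[[-0.001 -0.951  0.311]
 [-0.001  0.311  0.951]
 [-1.     0.    -0.002]]
shift cm [ 10.21 -35.79 -23.81] turn [-0.216 -0.002 -0.   ]
shift cm [ 10.21 -35.79 -23.81] turn [ 2.926e+00 -1.000e-03  2.000e-03]
pos [0.1938 0.5936 0.2218] F [ 0.3 -1.1 -0.2] w 0.0871 t 0.15 q6 -0.18
```

Request:
arm_command([
  [0,-3,-2,-0.115,0,0,5],
  [0,-3,-2,-0.115,0,0,5],
  [0,-4.5,-3,0,0,0,5],
  [0,-4.5,-3,0,0,0,5],
  [0,-4.5,-3,0,0,0,5],
  [0,0,0,0,0,0,5],
])

```text
time: 0.9
position: [0.3733, 0.4357, 0.2199]
tool_rot: [-0.481, 0.519, 0.481, 0.517]
ft_force: [-0.7, -0.0, -0.6]
grip_width: 0.0504
```

```bash
python3 -c "
from h import *
go(.459,.2555,.06,1.485)"
```

```text
shift cm [ 16.02  -9.91 -17.28] turn [ 0.011 -0.003 -0.002]
shift cm [ 16.02  -9.91 -17.28] turn [-3.13e+00  2.00e-03 -4.00e-03]
pos [0.3733 0.4357 0.2199] F [-0.7 -0.  -0.6] w 0.0504 t 0.9 q6 -0.83
```

Request:
arm_command([
  [2,-2.5,-4.3,0,0,0,4.5],
  [3,-2.5,-4.3,0,0,0,4.5],
  [4,-2.5,-4.3,0,0,0,4.5],
  [4,-2.4,-4.4,0,0,0,4.5],
  [3,0,0,0,0,0,4.5],
  [0,0,0,0,0,0,4.5],
])

```text
time: 1.65
position: [0.4602, 0.2585, 0.0587]
tool_rot: [-0.481, 0.516, 0.482, 0.519]
ft_force: [0.4, -0.1, -0.2]
grip_width: 0.0454
```

Run:
```python
from h import *
go(.459,.2555,.004,1.485)
a,_=cloud("top");b,_=cloud("side")
f=lambda i:cv2.resize(i,(400,400),interpolation=cv2.INTER_CUBIC)
cv2.imwrite("pics/m1.png",np.hstack([f(a[130:230,100:200]),f(b[120:220,170:270])]))
```

```text
shift cm [ 5.46  0.1  -0.33] turn [0.015 0.004 0.001]
shift cm [ 5.46  0.1  -0.33] turn [-3.127e+00 -2.000e-03  6.000e-03]
pos [0.4602 0.2585 0.0587] F [ 0.4 -0.1 -0.2] w 0.0454 t 1.65 q6 -1.2
```

View pics/m1.png

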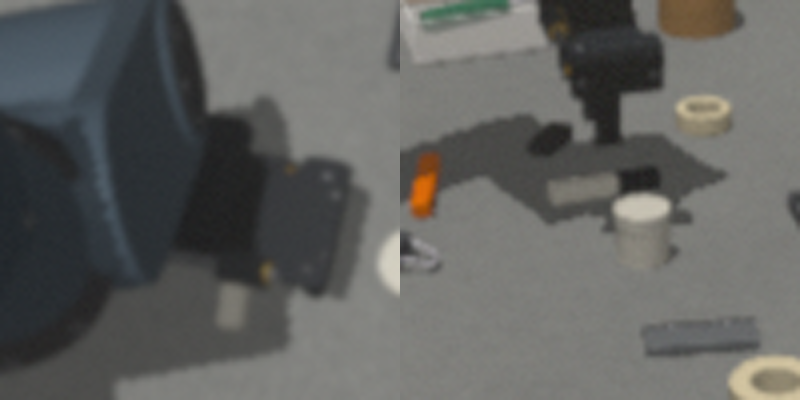

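The top crop shows the gripper over the marker, with the white end visible at (232,305). In the side crop the finger is above it at (605,130). I'll go down and grip.

Request:
arm_command([
  [2.7,0.1,-0.3,0,0,0,4.5],
  [2.7,0,0,0,0,0,4.5],
  [0,0,0,0,0,0,4.5],
  [0,0,0,0,0,0,1],
  [0,0,0,0,0,0,1],
  [0,0,0,0,0,0,1],
  [0,0,0,0,0,0,1],
  [-5,0,0,0,0,0,1],
  [-5,0,0,0,0,0,1],
  [0,0,0,0,0,0,1],
], grip_force=25)

```text
time: 3.0
position: [0.4638, 0.2621, 0.1169]
tool_rot: [-0.487, 0.507, 0.481, 0.524]
ft_force: [-0.1, 0.2, -1.0]
grip_width: 0.0172
```

```bash
python3 -c "
from h import *
go(.6605,.0095,.1,1.485)"
```

```text
shift cm [  1.87 -21.18 -24.  ] turn [0.023 0.012 0.022]
shift cm [  1.87 -21.18 -24.  ] turn [-3.118 -0.034  0.019]
pos [0.4638 0.2621 0.1169] F [-0.1  0.2 -1. ] w 0.0172 t 3.0 q6 -1.21
```

Request:
arm_command([
  [0.4,-4.2,-4.8,0.02,0.012,0.022,1],
  [0.4,-4.2,-4.8,0,0,0,1],
  [0.4,-4.2,-4.8,0,0,0,1],
  [0.4,-4.2,-4.8,0,0,0,1],
  [0.2,-4.2,-4.8,0,0,0,1],
  [0,0,0,0,0,0,1],
])

```text
time: 3.75
position: [0.6507, 0.0075, 0.0928]
tool_rot: [-0.478, 0.521, 0.481, 0.518]
ft_force: [0.4, 0.4, -0.3]
grip_width: 0.0174
```

Run:
```python
from h import *
go(.6605,.0095,.012,1.485)
a,_=cloud("top");b,_=cloud("side")
f=lambda i:cv2.resize(i,(400,400),interpolation=cv2.INTER_CUBIC)
cv2.imwrite("pics/m2.png",np.hstack([f(a[80:190,190:330]),f(b[130:230,230:350])]))
```

```text
shift cm [ 8.07 -1.01  0.27] turn [ 0.005  0.    -0.007]
shift cm [ 8.07 -1.01  0.27] turn [-3.136  0.011  0.   ]
pos [0.6507 0.0075 0.0928] F [ 0.4  0.4 -0.3] w 0.0174 t 3.75 q6 -1.65
```

View pics/m2.png

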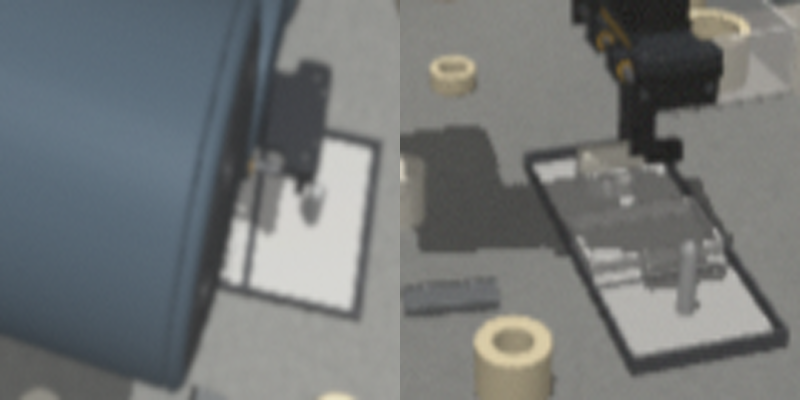

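The side crop shows the marker level in the jaws, from (580,155) to (680,150), above the trough. I'll lower it into place.

Request:
arm_command([
  [2.5,-0.5,0.15,0,0,0,1],
  [2.5,-0.5,0.15,0,0,0,1],
  [1.5,0,0,0,0,0,1],
  [0,0,0,0,0,0,1],
])

```text
time: 4.35
position: [0.6521, 0.0197, 0.026]
tool_rot: [-0.478, 0.521, 0.487, 0.514]
ft_force: [0.8, 0.3, 1.0]
grip_width: 0.0176
```

```bash
python3 -c "
from h import *
go(.6605,.0095,.012,1.485)"
```

```text
shift cm [ 1.38 -0.93 -0.96] turn [ 0.016  0.001 -0.016]
shift cm [ 1.38 -0.93 -0.96] turn [-3.126e+00  2.500e-02  2.000e-03]
pos [0.6521 0.0197 0.026 ] F [0.8 0.3 1. ] w 0.0176 t 4.35 q6 -1.64
```

Request:
arm_command([
  [0,-0.5,-0.5,0.016,0,-0.016,1],
  [0,-0.4,-0.4,0,0,0,1],
  [0,0,0,0,0,0,1],
])

```text
time: 4.72
position: [0.659, 0.0115, 0.026]
tool_rot: [-0.477, 0.521, 0.479, 0.521]
ft_force: [-0.1, 0.3, 0.2]
grip_width: 0.0173
```

```bash
python3 -c "
from h import *
go(.6605,.0095,.012,1.485)"
```

```text
shift cm [ 1.4  -0.17 -0.19] turn [ 0.001  0.002 -0.001]
shift cm [ 1.4  -0.17 -0.19] turn [-3.141e+00  2.000e-03  3.000e-03]
pos [0.659  0.0115 0.026 ] F [-0.1  0.3  0.2] w 0.0173 t 4.72 q6 -1.64
```

Request:
arm_command([
  [0.7,-0.1,-0.1,0,0,0,1],
  [0.5,0,0,0,0,0,1],
  [0,0,0,0,0,0,1],
])

```text
time: 5.1
position: [0.6603, 0.0105, 0.0198]
tool_rot: [-0.478, 0.52, 0.479, 0.521]
ft_force: [-0.2, 0.1, -0.7]
grip_width: 0.0175
```

```bash
python3 -c "
from h import *
go(.6605,.0095,.012,1.485)"
```

```text
shift cm [ 0.78 -0.03 -0.1 ] turn [ 0.001  0.002 -0.   ]
shift cm [ 0.78 -0.03 -0.1 ] turn [-3.141e+00  1.000e-03  3.000e-03]
pos [0.6603 0.0105 0.0198] F [-0.2  0.1 -0.7] w 0.0175 t 5.1 q6 -1.64
```

Request:
arm_command([
  [0.5,0,0,0,0,0,1],
  [0.4,0,0,0,0,0,1],
  [0.3,0,0,0,0,0,1],
  [0,0,0,0,0,0,1],
])

```text
time: 5.6
position: [0.6613, 0.0103, 0.0187]
tool_rot: [-0.479, 0.52, 0.478, 0.521]
ft_force: [0.2, -0.3, -0.8]
grip_width: 0.0173
```

```bash
python3 -c "
from h import *
go(.6605,.0095,.012,1.485)"
```

```text
shift cm [ 0.67  0.07 -0.09] turn [0.002 0.001 0.002]
shift cm [ 0.67  0.07 -0.09] turn [-3.14e+00 -3.00e-03  2.00e-03]
pos [0.6613 0.0103 0.0187] F [ 0.2 -0.3 -0.8] w 0.0173 t 5.6 q6 -1.64
```

Request:
arm_command([
  [1.0,0,0,0,0,0,1],
  [0,0,0,0,0,0,1],
])

```text
time: 5.85
position: [0.6637, 0.0101, 0.0137]
tool_rot: [-0.48, 0.519, 0.477, 0.523]
ft_force: [-0.8, -0.6, -0.8]
grip_width: 0.018
```

Run:
```python
from h import *
go(.6605,.0095,.012,1.485)
a,_=cloud("top");b,_=cloud("side")
cv2.imwrite("pics/m3.png",cv2.resize(b[130:230,230:350],(720,600),interpolation=cv2.INTER_CUBIC))
```

```text
shift cm [ 0.16  0.31 -0.09] turn [0.002 0.001 0.007]
shift cm [ 0.16  0.31 -0.09] turn [-3.14e+00 -1.10e-02  2.00e-03]
pos [0.6637 0.0101 0.0137] F [-0.8 -0.6 -0.8] w 0.018 t 5.85 q6 -1.64
```

View pics/m3.png

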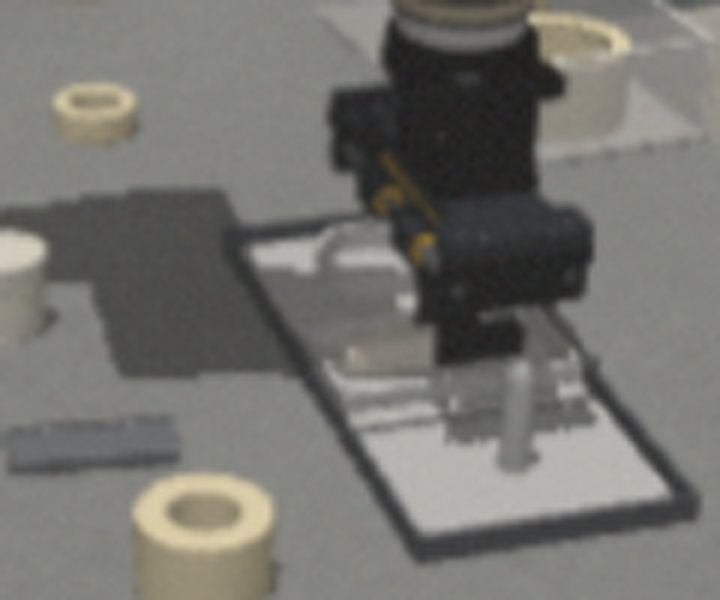

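The marker sits inside the trough at (390,355), near the floor. Small rows lose a few mm, so I'll press once more, release and rise.

Request:
arm_command([
  [0.7,0.3,0,0,0,0,1],
  [0,0,0,0,0,0,1],
  [0,0,0,0,0,0,2.6],
  [0,0,0,0,0,0,2.6],
  [0,0,0,0,0,0,2.6],
])

```text
time: 6.58
position: [0.6627, 0.01, 0.0075]
tool_rot: [-0.481, 0.518, 0.476, 0.523]
ft_force: [0.1, 0.1, 3.7]
grip_width: 0.0254
```

Request:
arm_command([
  [-2,0,0,0,0,0,2.6],
  [-3,0,0,0,0,0,2.6],
  [-5,0,0,0,0,0,8.5],
  [-5,0,0,0,0,0,8.5],
  [0,0,0,0,0,0,8.5],
])

```text
time: 7.2
position: [0.6614, 0.0098, 0.165]
tool_rot: [-0.481, 0.518, 0.476, 0.523]
ft_force: [-0.2, 0.4, -0.1]
grip_width: 0.0486
```

```bash
python3 -c "
from h import *
go(.4785,-.1305,.1,1.485)"
```

```text
shift cm [  6.31  17.1  -15.53] turn [0.001 0.001 0.01 ]
shift cm [  6.31  17.1  -15.53] turn [-3.14e+00 -1.60e-02  2.00e-03]
pos [0.6614 0.0098 0.165 ] F [-0.2  0.4 -0.1] w 0.0486 t 7.2 q6 -1.64
```

Request:
arm_command([
  [1.5,4.3,-3.9,0,0,0.01,8.7],
  [1.5,4.3,-3.9,0,0,0,8.7],
  [1.5,4.3,-3.9,0,0,0,8.7],
  [1.5,4.3,-3.9,0,0,0,8.7],
  [0,0,0,0,0,0,8.7],
  [0,0,0,0,0,0,8.7],
])

```text
time: 7.95
position: [0.4728, -0.1336, 0.1042]
tool_rot: [-0.48, 0.519, 0.478, 0.522]
ft_force: [-0.3, 0.3, 0.2]
grip_width: 0.0866
```

Run:
```python
from h import *
go(.4785,-.1305,.014,1.485)
a,P=cloud("top");b,Q=cloud("side")
np.save("top1.npy",P)
q=blob(P,(408,207),.07,.018,.04);print("marker",q[:,:2].mean(0),np.median(q[:,2]),len(q))
cv2.imwrite("pics/w1.png",np.hstack([cv2.resize(i,(400,400),interpolation=cv2.INTER_CUBIC) for i in (a[90:240,180:330],b[140:250,210:320])]))
```

```text
shift cm [ 9.02 -0.5   0.34] turn [0.003 0.002 0.004]
shift cm [ 9.02 -0.5   0.34] turn [-3.138e+00 -7.000e-03  3.000e-03]
pos [ 0.4728 -0.1336  0.1042] F [-0.3  0.3  0.2] w 0.0866 t 7.95 q6 -2.0
marker [nan nan] nan 0<stdin>:5: RuntimeWarning: Mean of empty slice.
  ret = um.true_divide(
  return _methods._mean(a, axis=axis, dtype=dtype,
  ret = ret.dtype.type(ret / rcount)
```

View pics/w1.png

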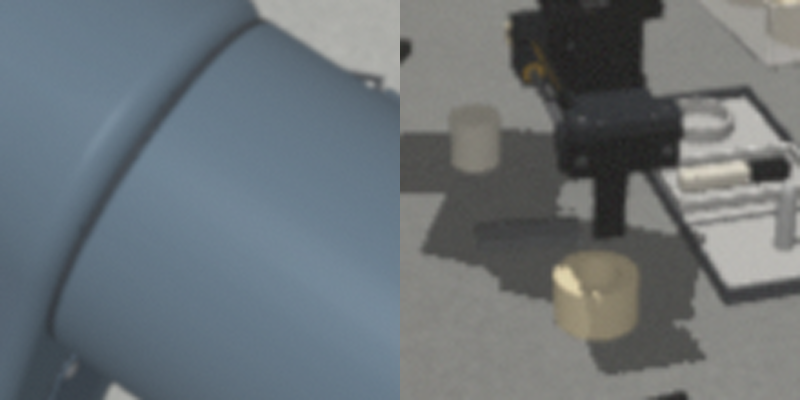

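The side crop shows the marker lying in the trough at (735,173) and the finger over the wide roll at (597,290). The arm blocks the top view.

Request:
arm_command([
  [3,-0.6,0.4,0,0,0,8.7],
  [2,0,0,0,0,0,8.7],
  [0,0,0,0,0,0,8.7],
])

```text
time: 8.43
position: [0.4852, -0.1281, 0.0545]
tool_rot: [-0.484, 0.516, 0.478, 0.521]
ft_force: [-1.4, -0.3, -0.0]
grip_width: 0.0869
```

```bash
python3 -c "
from h import *
go(.4785,-.1305,.012,1.485)"
```

```text
shift cm [ 4.25  0.7  -0.29] turn [ 0.011 -0.001  0.011]
shift cm [ 4.25  0.7  -0.29] turn [-3.131e+00 -1.800e-02 -2.000e-03]
pos [ 0.4852 -0.1281  0.0545] F [-1.4 -0.3 -0. ] w 0.0869 t 8.43 q6 -1.98
```

Request:
arm_command([
  [2,0.7,-0.3,0.01,0,0.01,8.7],
  [0,0,0,0,0,0,8.7],
])

```text
time: 8.68
position: [0.4808, -0.13, 0.0356]
tool_rot: [-0.481, 0.519, 0.477, 0.521]
ft_force: [-0.3, -0.3, 0.2]
grip_width: 0.087
```

```bash
python3 -c "
from h import *
go(.4785,-.1305,.012,1.485)"
```

```text
shift cm [ 2.36  0.24 -0.06] turn [ 0.004 -0.002  0.005]
shift cm [ 2.36  0.24 -0.06] turn [-3.138 -0.008 -0.004]
pos [ 0.4808 -0.13    0.0356] F [-0.3 -0.3  0.2] w 0.087 t 8.68 q6 -1.98
```

Request:
arm_command([
  [2.3,0.3,0,0,0,0,8.7],
  [0,0,0,0,0,0,8.7],
  [0,0,0,0,0,0,5],
  [0,0,0,0,0,0,5],
  [0,0,0,0,0,0,5],
  [0,0,0,0,0,0,5],
  [0,0,0,0,0,0,5],
], grip_force=30)

```text
time: 9.55
position: [0.4838, -0.131, 0.0181]
tool_rot: [-0.486, 0.517, 0.474, 0.522]
ft_force: [0.8, 0.2, -1.3]
grip_width: 0.0631
```

```bash
python3 -c "
from h import *
go(.4785,-.1305,.012,1.485)"
```

```text
shift cm [0.6  0.54 0.01] turn [ 0.007 -0.007  0.017]
shift cm [0.6  0.54 0.01] turn [-3.135 -0.027 -0.011]
pos [ 0.4838 -0.131   0.0181] F [ 0.8  0.2 -1.3] w 0.0631 t 9.55 q6 -1.98
```

Request:
arm_command([
  [-3,0,0,0,0,0,5],
  [-4,0,0,0,0,0,5],
  [-4,0,0,0,0,0,5],
  [0,0,0,0,0,0,5],
])

```text
time: 10.05
position: [0.481, -0.1298, 0.1298]
tool_rot: [-0.485, 0.518, 0.475, 0.521]
ft_force: [0.3, 0.2, -2.1]
grip_width: 0.0632
```

```bash
python3 -c "
from h import *
go(.6565,-.096,.115,1.485)"
```

```text
shift cm [  1.68 -17.2    4.78] turn [ 0.006 -0.006  0.013]
shift cm [  1.68 -17.2    4.78] turn [-3.135 -0.021 -0.009]
pos [ 0.481  -0.1298  0.1298] F [ 0.3  0.2 -2.1] w 0.0632 t 10.05 q6 -1.98
```

Request:
arm_command([
  [0.3,-4.2,1.2,0,0,0.01,5],
  [0.3,-4.2,1.2,0,0,0,5],
  [0.3,-4.2,1.2,0,0,0,5],
  [0.3,-4.2,1.2,0,0,0,5],
  [0,0,0,0,0,0,5],
  [0,0,0,0,0,0,5],
])

```text
time: 10.8
position: [0.6495, -0.0926, 0.1074]
tool_rot: [-0.476, 0.524, 0.483, 0.516]
ft_force: [-0.3, 0.1, -0.4]
grip_width: 0.063
```

Run:
```python
from h import *
go(.6565,-.096,.105,1.485)
b,Q=cloud("side")
q=Q.reshape(-1,3);m=(np.hypot(*(q[:,:2]-[.65,-.1]).T)<.05)&(q[:,2]>.08)&(q[:,2]<.16);np.save("q.npy",q[m])
import collections;print(np.histogram(q[m][:,2],8))
cv2.imwrite("pics/w2.png",cv2.resize(b[110:230,250:370],(600,600),interpolation=cv2.INTER_CUBIC))
```

```text
shift cm [ 0.23 -0.73 -0.28] turn [ 0.004 -0.002 -0.015]
shift cm [ 0.23 -0.73 -0.28] turn [-3.137e+00  2.300e-02 -2.000e-03]
pos [ 0.6495 -0.0926  0.1074] F [-0.3  0.1 -0.4] w 0.063 t 10.8 q6 -1.8
(array([ 47,  53,  70,  82, 145,  39,  31,  17]), array([0.08700779, 0.09610866, 0.10520953, 0.11431041, 0.12341128,
       0.13251216, 0.14161303, 0.1507139 , 0.15981478]))
```

View pics/w2.png

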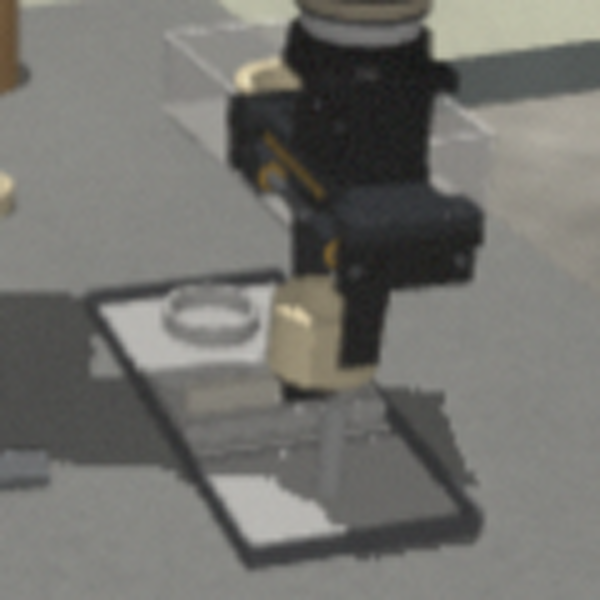

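The side crop shows the held roll (about (320,335)) above the post (335,405), sitting slightly to the base side of the finger. I'll fit its centre and compare with the spindle in the same camera.

```bash
cat >> h.py <<'E'
from scipy.optimize import least_squares
def cyl(name,c,rad,zlo,zhi,tol=.045):
    "centre of a cream cylinder of radius rad from outer side points"
    im,P=cloud(name);hsv=cv2.cvtColor(im,cv2.COLOR_BGR2HSV)
    m=(hsv[...,1]>45)&(hsv[...,0]>12)&(hsv[...,0]<35)&(P[...,2]>zlo)&(P[...,2]<zhi)&(np.hypot(P[...,0]-c[0],P[...,1]-c[1])<tol)
    q=P[m][:,:2]
    s=least_squares(lambda k:np.hypot(*(q-k).T)-rad,c,loss="soft_l1",f_scale=.002)
    print("cyl",len(q),s.x.round(4),"rms",np.sqrt(np.mean(s.fun**2)).round(4));return s.x
E
python3 - <<'E'
from h import *
cyl("side",(.645,-.1),.032,.093,.122)
E
```

```text
cyl 169 [ 0.6435 -0.0941] rms 0.0058
```

Request:
arm_command([
  [0,-0.8,-0.4,0,0,-0.015,5],
  [0,-0.2,0,0,0,0,5],
  [0,0,0,0,0,0,5],
])

```text
time: 11.28
position: [0.6581, -0.0991, 0.1085]
tool_rot: [-0.479, 0.521, 0.478, 0.521]
ft_force: [0.5, -0.1, -0.6]
grip_width: 0.0633
```

Run:
```python
from h import *
go(.6565,-.096,.087,1.485)
cyl("side",(.65,-.1),.032,.093,.122)
```

```text
shift cm [2.15 0.19 0.3 ] turn [ 0.002 -0.002  0.002]
shift cm [2.15 0.19 0.3 ] turn [-3.14e+00 -3.00e-03 -3.00e-03]
pos [ 0.6581 -0.0991  0.1085] F [ 0.5 -0.1 -0.6] w 0.0633 t 11.28 q6 -1.8
cyl 165 [ 0.652  -0.1005] rms 0.0054
```

Request:
arm_command([
  [1.7,0.2,0.2,0,0,0,5],
  [1.7,0,0,0,0,0,5],
  [0,0,0,0,0,0,5],
])

```text
time: 11.7
position: [0.6553, -0.0965, 0.0716]
tool_rot: [-0.479, 0.521, 0.478, 0.52]
ft_force: [-0.3, 0.4, -0.4]
grip_width: 0.0632
```

Run:
```python
from h import *
go(.6565,-.097,.026,1.485)
```

```text
shift cm [ 4.56 -0.13 -0.03] turn [ 0.002 -0.001  0.   ]
shift cm [ 4.56 -0.13 -0.03] turn [-3.14e+00 -0.00e+00 -2.00e-03]
pos [ 0.6553 -0.0965  0.0716] F [-0.3  0.4 -0.4] w 0.0632 t 11.7 q6 -1.8
```

Over the post with no contact. Continuing down.

Request:
arm_command([
  [2,0,0,0,0,0,5],
  [1.5,0,0,0,0,0,5],
  [0,0,0,0,0,0,5],
])

```text
time: 12.08
position: [0.6549, -0.0963, 0.0331]
tool_rot: [-0.479, 0.521, 0.479, 0.52]
ft_force: [-0.3, 1.2, -0.7]
grip_width: 0.0634
```

Run:
```python
from h import *
go(.6565,-.097,.026,1.485)
```

```text
shift cm [ 0.71 -0.17 -0.05] turn [ 0.002 -0.001 -0.001]
shift cm [ 0.71 -0.17 -0.05] turn [-3.14e+00  2.00e-03 -2.00e-03]
pos [ 0.6549 -0.0963  0.0331] F [-0.3  1.2 -0.7] w 0.0634 t 12.07 q6 -1.8
```

Request:
arm_command([
  [0.7,0,0,0,0,0,5],
  [0.6,0,0,0,0,0,5],
  [0,0,0,0,0,0,5],
])

```text
time: 12.45
position: [0.6559, -0.0965, 0.0255]
tool_rot: [-0.479, 0.521, 0.478, 0.52]
ft_force: [0.1, -0.1, -0.7]
grip_width: 0.0631
```

Request:
arm_command([
  [0,0,0,0,0,0,8.4],
  [0,0,0,0,0,0,8.4],
  [0,0,0,0,0,0,8.4],
  [0,0,0,0,0,0,8.4],
])

```text
time: 12.95
position: [0.6565, -0.0968, 0.0255]
tool_rot: [-0.48, 0.521, 0.478, 0.52]
ft_force: [-0.1, -0.4, 0.1]
grip_width: 0.0831
```

Released. Now up, then over to the narrow roll at (0.586, 0.366).

Request:
arm_command([
  [-3,0,0,0,0,0,8.4],
  [-5,0,0,0,0,0,8.4],
  [-5,0,0,0,0,0,8.4],
  [0,0.3,4.5,0,0,0,8.4],
  [0,0.3,6,0,0,0,8.4],
  [0,0.3,6,0,0,0,8.4],
  [0,0.3,6,0,0,0,8.4],
  [0,0.3,6,0,0,0,8.4],
  [0,0.3,6,0,0,0,8.4],
  [0,0.3,6,0,0,0,8.4],
  [0,0,0,0,0,0,8.4],
])

```text
time: 14.32
position: [0.6721, 0.3194, 0.1564]
tool_rot: [-0.478, 0.521, 0.476, 0.522]
ft_force: [-0.2, -0.5, -0.7]
grip_width: 0.0839
```

Run:
```python
from h import *
go(.586,.366,.06,1.485)
im,P=cloud("top")
for n,px,r,lo,hi in [("roll",(468,212),.05,.04,.056),("post",(468,212),.05,.058,.08),("marker",(408,207),.07,.0215,.04)]:
    q=blob(P,px,r,lo,hi)
    if len(q): print(n,rect(q),q.mean(0).round(4),len(q))
cv2.imwrite("pics/w3.png",cv2.resize(im[80:230,100:350],(750,450),interpolation=cv2.INTER_CUBIC))
```

```text
shift cm [9.61 9.02 3.89] turn [-0.003 -0.001  0.003]
shift cm [9.61 9.02 3.89] turn [3.139e+00 5.000e-03 1.000e-03]
pos [0.6721 0.3194 0.1564] F [-0.2 -0.5 -0.7] w 0.0839 t 14.32 q6 -1.19
roll (array([651.3, -97.3]), array([62.8, 61.7]), 4.4) [ 0.6504 -0.0966  0.0464] 342
post (array([651.9, -95. ]), array([11.3, 10.4]), 54.8) [ 0.6518 -0.0954  0.0613] 18
marker (array([660. ,  10.6]), array([ 73.7, 128.2]), 87.1) [0.6569 0.011  0.024 ] 203
```

View pics/w3.png

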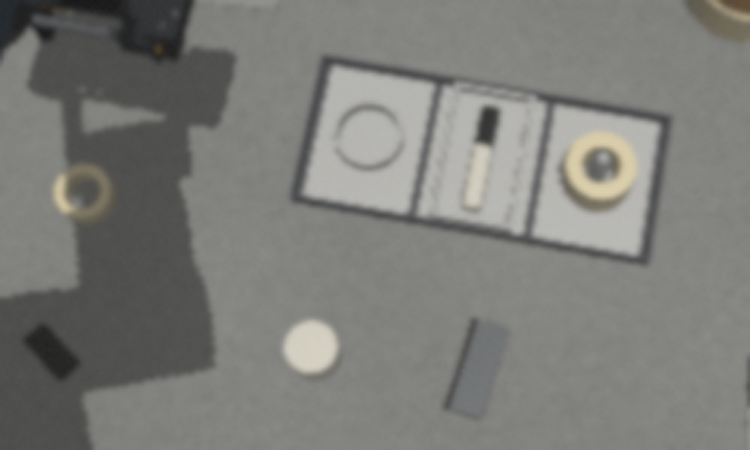

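The wide roll sits flat on the post at (600,168), about 1.5 mm off centre. The marker lies in the trough at (480,158). Next the narrow roll, at (82,192).

Request:
arm_command([
  [2.3,3,1.3,0,0,0,7.5],
  [2.3,3,1.3,0,0,0,7.5],
  [2.3,2.6,1.2,0,0,0,7.5],
  [0,0,0,0,0,0,7.5],
  [0,0,0,0,0,0,7.5],
])

```text
time: 15.0
position: [0.5919, 0.3549, 0.0856]
tool_rot: [-0.478, 0.524, 0.472, 0.524]
ft_force: [1.1, -0.6, 0.1]
grip_width: 0.0749
```

```bash
python3 -c "
from h import *
go(.586,.366,.005,1.485)"
```

```text
shift cm [8.05 0.74 1.09] turn [-0.012 -0.006  0.005]
shift cm [8.05 0.74 1.09] turn [3.129 0.008 0.009]
pos [0.5919 0.3549 0.0856] F [ 1.1 -0.6  0.1] w 0.0749 t 15.0 q6 -1.09
```

Request:
arm_command([
  [2.5,0.8,1.2,-0.012,0,0,7.5],
  [1.5,0.2,0,0,0,0,7.5],
  [0,0,0,0,0,0,7.5],
])

```text
time: 15.38
position: [0.5899, 0.3648, 0.048]
tool_rot: [-0.481, 0.52, 0.473, 0.525]
ft_force: [-0.2, -1.2, -1.0]
grip_width: 0.0752
```

```bash
python3 -c "
from h import *
go(.586,.366,.005,1.485)"
```

```text
shift cm [4.3  0.46 0.09] turn [-0.005 -0.003  0.013]
shift cm [4.3  0.46 0.09] turn [3.137 0.021 0.005]
pos [0.5899 0.3648 0.048 ] F [-0.2 -1.2 -1. ] w 0.0752 t 15.38 q6 -1.08
```

Request:
arm_command([
  [1.7,0.5,0,0,0,0.013,7.5],
  [1.5,0.2,0,0,0,0,7.5],
  [0,0,0,0,0,0,7.5],
])

```text
time: 15.75
position: [0.5848, 0.3644, 0.0152]
tool_rot: [-0.477, 0.523, 0.475, 0.523]
ft_force: [-0.3, -0.1, 0.4]
grip_width: 0.0748
```

```bash
python3 -c "
from h import *
go(.586,.366,.005,1.485)"
```

```text
shift cm [ 1.02 -0.1   0.18] turn [-0.007 -0.002  0.002]
shift cm [ 1.02 -0.1   0.18] turn [3.135e+00 3.000e-03 4.000e-03]
pos [0.5848 0.3644 0.0152] F [-0.3 -0.1  0.4] w 0.0748 t 15.75 q6 -1.08
```

Request:
arm_command([
  [1.0,0,0.1,0,0,0,7.5],
  [0.5,0,0,0,0,0,7.5],
  [0,0,0,0,0,0,4],
  [0,0,0,0,0,0,4],
  [0,0,0,0,0,0,4],
  [0,0,0,0,0,0,4],
  [0,0,0,0,0,0,4],
], grip_force=20)

```text
time: 16.62
position: [0.5857, 0.3663, 0.0006]
tool_rot: [-0.478, 0.522, 0.475, 0.523]
ft_force: [-0.4, 0.3, 0.0]
grip_width: 0.0518
```

Request:
arm_command([
  [-3,0,0,0,0,0,4],
  [-4,0,0,0,0,0,4],
  [-4,0,0,0,0,0,4],
  [-3,0,0,0,0,0,4],
  [0,0,0,0,0,0,4],
])

```text
time: 17.25
position: [0.5843, 0.3656, 0.1422]
tool_rot: [-0.477, 0.523, 0.476, 0.522]
ft_force: [0.8, -0.2, -0.1]
grip_width: 0.0514
```

```bash
python3 -c "
from h import *
go(.6515,-.0957,.12,1.485)"
```

```text
shift cm [  2.39 -10.94 -45.31] turn [-0.006 -0.004  0.   ]
shift cm [  2.39 -10.94 -45.31] turn [3.135 0.    0.006]
pos [0.5843 0.3656 0.1422] F [ 0.8 -0.2 -0.1] w 0.0514 t 17.25 q6 -1.08
```

Request:
arm_command([
  [0,-1.2,-5,0,0,0,4],
  [0,-1.2,-5,0,0,0,4],
  [0,-1.2,-5,0,0,0,4],
  [0,-1.2,-5,0,0,0,4],
  [0,-1.2,-5,0,0,0,4],
  [0,-1.2,-5,0,0,0,4],
  [0,-1.2,-5,0,0,0,4],
  [0,-1.2,-5,0,0,0,4],
  [0,-1.0,-4,0,0,0,4],
  [0,0,0,0,0,0,4],
  [0,0,0,0,0,0,4],
])

```text
time: 18.62
position: [0.6407, -0.0947, 0.1217]
tool_rot: [-0.47, 0.53, 0.484, 0.514]
ft_force: [0.4, 0.3, -0.7]
grip_width: 0.0523
```

```bash
python3 -c "
from h import *
go(.6515,-.0957,.08,1.485)"
```

```text
shift cm [ 4.13 -1.21  0.01] turn [-0.004 -0.003 -0.029]
shift cm [ 4.13 -1.21  0.01] turn [ 3.137 -0.046  0.004]
pos [ 0.6407 -0.0947  0.1217] F [ 0.4  0.3 -0.7] w 0.0523 t 18.62 q6 -1.79
```

Request:
arm_command([
  [0,-0.7,0,0,0,-0.03,4],
  [0,-0.4,0,0,0,0,4],
  [0,0,0,0,0,0,4],
])

```text
time: 19.0
position: [0.6513, -0.0919, 0.1203]
tool_rot: [-0.478, 0.521, 0.478, 0.521]
ft_force: [-1.0, 0.7, -0.0]
grip_width: 0.0516
```

```bash
python3 -c "
from h import *
go(.6515,-.0957,.08,1.485)
cyl('side',(.65,-.1),.026,.118,.135)"
```

```text
shift cm [ 4.03 -0.05 -0.37] turn [-0.    -0.002  0.   ]
shift cm [ 4.03 -0.05 -0.37] turn [3.141e+00 0.000e+00 2.000e-03]
pos [ 0.6513 -0.0919  0.1203] F [-1.   0.7 -0. ] w 0.0516 t 19.0 q6 -1.79
cyl 60 [ 0.6544 -0.1005] rms 0.0026
```

Request:
arm_command([
  [2,0,-0.4,0,0,0,4],
  [1.8,0,0,0,0,0,4],
  [0,0,0,0,0,0,4],
])

```text
time: 19.42
position: [0.65, -0.0954, 0.079]
tool_rot: [-0.478, 0.522, 0.478, 0.52]
ft_force: [-1.3, -0.1, -1.3]
grip_width: 0.0521
```

Run:
```python
from h import *
go(.6515,-.0957,.05,1.485)
b,_=cloud("side")
cv2.imwrite("pics/n2.png",cv2.resize(b[120:230,260:370],(600,600),interpolation=cv2.INTER_CUBIC))
```

```text
shift cm [ 2.9  -0.16 -0.02] turn [ 0.    -0.001 -0.002]
shift cm [ 2.9  -0.16 -0.02] turn [-3.141e+00  3.000e-03 -2.000e-03]
pos [ 0.65   -0.0954  0.079 ] F [-1.3 -0.1 -1.3] w 0.0521 t 19.43 q6 -1.8
```

View pics/n2.png

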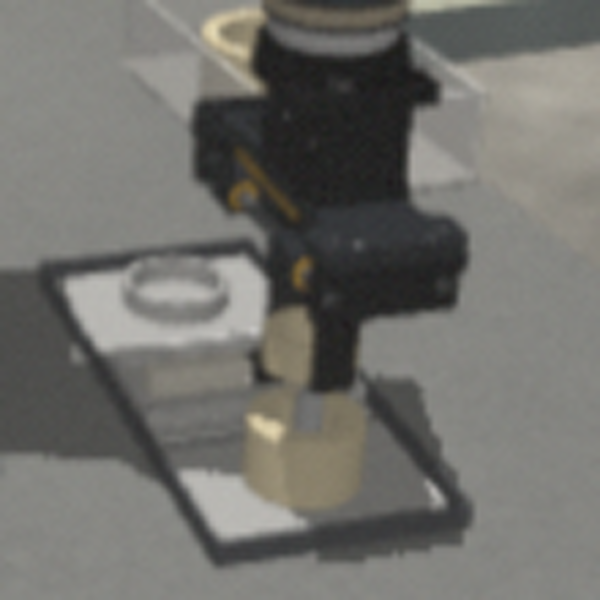

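The narrow roll (295,345) is level above the post (312,405). Lowering it onto the wide roll.

Request:
arm_command([
  [1.6,-0.2,0,0,0,0,4],
  [0.9,0,0,0,0,0,4],
  [0,0,0,0,0,0,4],
])

```text
time: 19.85
position: [0.6531, -0.0961, 0.0532]
tool_rot: [-0.479, 0.521, 0.478, 0.521]
ft_force: [0.1, -0.5, -0.3]
grip_width: 0.0519
```

```bash
python3 -c "
from h import *
go(.6515,-.0957,.048,1.485)"
```

```text
shift cm [0.52 0.16 0.03] turn [ 0.    -0.002  0.   ]
shift cm [0.52 0.16 0.03] turn [-3.141e+00 -1.000e-03 -3.000e-03]
pos [ 0.6531 -0.0961  0.0532] F [ 0.1 -0.5 -0.3] w 0.0519 t 19.85 q6 -1.8
```

Request:
arm_command([
  [0.6,0.1,0,0,0,0,4],
  [0.2,0,0,0,0,0,4],
  [0,0,0,0,0,0,4],
])

```text
time: 20.23
position: [0.6531, -0.0963, 0.0482]
tool_rot: [-0.48, 0.521, 0.477, 0.521]
ft_force: [0.7, -0.2, -0.9]
grip_width: 0.0521
```

Request:
arm_command([
  [0,0,0,0,0,0,7],
  [0,0,0,0,0,0,7],
  [0,0,0,0,0,0,7],
  [0,0,0,0,0,0,7],
  [-4,0,0,0,0,0,7],
  [-5,0,0,0,0,0,7],
  [-3,0,0,0,0,0,7],
  [0,0,0,0,0,0,7],
])

```text
time: 21.22
position: [0.6522, -0.0959, 0.1693]
tool_rot: [-0.479, 0.521, 0.478, 0.521]
ft_force: [-0.1, 0.1, -0.0]
grip_width: 0.0701
```

```bash
python3 -c "
from h import *
go(.5635,-.377,.12,1.485)"
```

```text
shift cm [  4.98   6.44 -28.76] turn [ 0.    -0.002  0.   ]
shift cm [  4.98   6.44 -28.76] turn [-3.141e+00 -1.000e-03 -3.000e-03]
pos [ 0.6522 -0.0959  0.1693] F [-0.1  0.1 -0. ] w 0.0701 t 21.23 q6 -1.8
```

Request:
arm_command([
  [0,1,-4.6,0,0,0,7],
  [0,1,-4.6,0,0,0,7],
  [0,1,-4.6,0,0,0,7],
  [0,1,-4.6,0,0,0,7],
  [0,1,-4.6,0,0,0,7],
  [2,1.2,-4.6,0,0,0,7],
  [2,0,0,0,0,0,7],
  [0,0,0,0,0,0,7],
])

```text
time: 22.22
position: [0.559, -0.3698, 0.1151]
tool_rot: [-0.473, 0.522, 0.484, 0.519]
ft_force: [0.6, 0.1, 0.6]
grip_width: 0.0697
```

Run:
```python
from h import *
go(.5635,-.378,.06,1.485)
im,P=cloud("top")
for n,px,r,lo,hi in [("narrow",(468,212),.05,.060,.085),("wide",(468,212),.05,.04,.055)]:
    q=blob(P,px,r,lo,hi)
    if len(q): print(n,rect(q),q.mean(0).round(4),len(q))
q=P.reshape(-1,3);q=q[(np.hypot(*(q[:,:2]-[.6515,-.096]).T)<.05)&(q[:,2]>.058)];print(rect(q),np.median(q,0),len(q))
b,_=cloud("side")
cv2.imwrite("pics/b1.png",np.hstack([cv2.resize(i,(400,400),interpolation=cv2.INTER_CUBIC) for i in (im[90:240,280:430],b[180:300,250:370])]))
```

```text
shift cm [ 5.49 -0.59 -0.82] turn [ 0.002  0.008 -0.014]
shift cm [ 5.49 -0.59 -0.82] turn [-3.14   0.023  0.012]
pos [ 0.559  -0.3698  0.1151] F [0.6 0.1 0.6] w 0.0697 t 22.23 q6 -2.24
(array([0., 0.]), array([0., 0.]), 0.0) [nan nan nan] 0
  return _methods._mean(a, axis=axis, dtype=dtype,
  ret = um.true_divide(
```

View pics/b1.png

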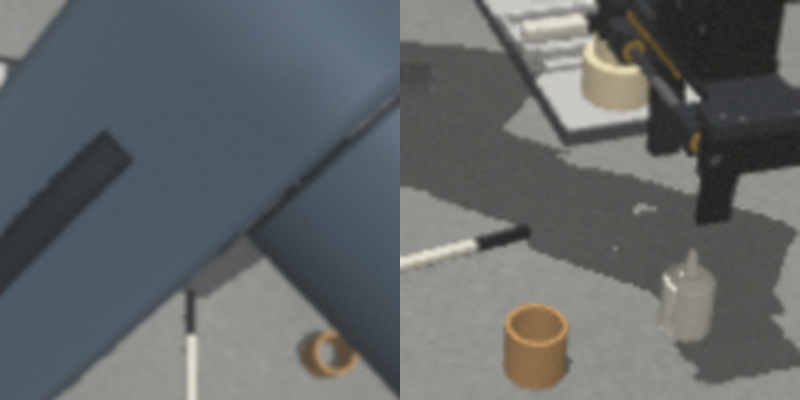

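The side crop shows the bottle upright at (687,305) below the open jaws, with the finger tip at (713,220). The core (537,345) and pen are clear.

Request:
arm_command([
  [1,-0.7,-0.9,0,0.008,-0.014,7],
  [1.5,-0.2,-0.2,0,0,0,7],
  [0,0,0,0,0,0,7],
])

```text
time: 22.7
position: [0.571, -0.3818, 0.092]
tool_rot: [-0.483, 0.519, 0.477, 0.52]
ft_force: [0.2, 1.1, 0.2]
grip_width: 0.0697
```

```bash
python3 -c "
from h import *
go(.5645,-.378,.022,1.485)"
```

```text
shift cm [7.   0.72 0.37] turn [ 0.006 -0.005  0.006]
shift cm [7.   0.72 0.37] turn [-3.136 -0.01  -0.008]
pos [ 0.571  -0.3818  0.092 ] F [0.2 1.1 0.2] w 0.0697 t 22.7 q6 -2.24
```

Request:
arm_command([
  [2,0.7,0.3,0.006,0,0,7],
  [2,0,0,0,0,0,7],
  [0,0,0,0,0,0,7],
])

```text
time: 23.08
position: [0.5658, -0.3785, 0.0513]
tool_rot: [-0.482, 0.52, 0.475, 0.521]
ft_force: [-1.0, -0.3, 0.7]
grip_width: 0.0703
```

```bash
python3 -c "
from h import *
go(.5645,-.378,.022,1.485)"
```

```text
shift cm [2.93 0.16 0.06] turn [ 0.001 -0.007  0.008]
shift cm [2.93 0.16 0.06] turn [-3.14  -0.013 -0.01 ]
pos [ 0.5658 -0.3785  0.0513] F [-1.  -0.3  0.7] w 0.0703 t 23.07 q6 -2.24
```

Request:
arm_command([
  [1.8,0.2,0,0,-0.007,0.008,7],
  [1.2,0,0,0,0,0,7],
  [0,0,0,0,0,0,7],
])

```text
time: 23.45
position: [0.5649, -0.3793, 0.0199]
tool_rot: [-0.479, 0.52, 0.478, 0.521]
ft_force: [0.4, 0.5, 0.2]
grip_width: 0.0703
```

```bash
python3 -c "
from h import *
go(.5645,-.378,.02,1.485)"
```

```text
shift cm [-0.01  0.05  0.12] turn [ 0.002 -0.001  0.001]
shift cm [-0.01  0.05  0.12] turn [-3.14e+00 -2.00e-03 -1.00e-03]
pos [ 0.5649 -0.3793  0.0199] F [0.4 0.5 0.2] w 0.0703 t 23.45 q6 -2.24
```

Request:
arm_command([
  [0,0,0,0,0,0,2.5],
  [0,0,0,0,0,0,2.5],
  [0,0,0,0,0,0,2.5],
  [0,0,0,0,0,0,2.5],
  [0,0,0,0,0,0,2.5],
  [-3,0,0,0,0,0,2.5],
  [-4,0,0,0,0,0,2.5],
  [-4,0,0,0,0,0,2.5],
  [-3,0,0,0,0,0,2.5],
  [0,0,0,0,0,0,2.5],
], grip_force=20)

```text
time: 24.7
position: [0.5647, -0.3792, 0.1642]
tool_rot: [-0.479, 0.52, 0.478, 0.521]
ft_force: [-0.2, -0.3, -1.1]
grip_width: 0.0355
```

```bash
python3 -c "
from h import *
go(.6695,.1146,.13,1.485)"
```

```text
shift cm [ 3.39 -6.28 50.09] turn [ 0.002 -0.001  0.002]
shift cm [ 3.39 -6.28 50.09] turn [-3.14e+00 -2.00e-03 -1.00e-03]
pos [ 0.5647 -0.3792  0.1642] F [-0.2 -0.3 -1.1] w 0.0355 t 24.7 q6 -2.24
```

Request:
arm_command([
  [0,-0.6,5,0,0,0,2.5],
  [0,-0.6,5,0,0,0,2.5],
  [0,-0.6,5,0,0,0,2.5],
  [0,-0.6,5,0,0,0,2.5],
  [0,-0.6,5,0,0,0,2.5],
  [0,-0.6,5,0,0,0,2.5],
  [0,-0.6,5,0,0,0,2.5],
  [0,-0.6,5,0,0,0,2.5],
  [0,-0.6,5,0,0,0,2.5],
  [0,-0.6,4.5,0,0,0,2.5],
  [0,0,0,0,0,0,2.5],
  [0,0,0,0,0,0,2.5],
])

```text
time: 26.2
position: [0.6585, 0.1246, 0.1407]
tool_rot: [-0.469, 0.528, 0.486, 0.515]
ft_force: [-0.2, -0.3, -0.5]
grip_width: 0.035
```

```bash
python3 -c "
from h import *
go(.6695,.1146,.08,1.485)"
```

```text
shift cm [ 6.03 -1.36 -0.92] turn [-0.002  0.003 -0.03 ]
shift cm [ 6.03 -1.36 -0.92] turn [ 3.139 -0.047 -0.005]
pos [0.6585 0.1246 0.1407] F [-0.2 -0.3 -0.5] w 0.035 t 26.2 q6 -1.47
```

Request:
arm_command([
  [1.5,-0.8,-0.8,0,0,-0.03,2.5],
  [1.5,-0.2,-0.1,0,0,0,2.5],
  [0,0,0,0,0,0,2.5],
])

```text
time: 26.58
position: [0.6658, 0.111, 0.1075]
tool_rot: [-0.475, 0.523, 0.478, 0.522]
ft_force: [0.1, -0.3, -0.1]
grip_width: 0.0355
```

```bash
python3 -c "
from h import *
go(.6695,.1146,.08,1.485)"
```

```text
shift cm [ 2.74 -0.35  0.39] turn [-0.007  0.002 -0.004]
shift cm [ 2.74 -0.35  0.39] turn [ 3.135e+00 -6.000e-03 -3.000e-03]
pos [0.6658 0.111  0.1075] F [ 0.1 -0.3 -0.1] w 0.0355 t 26.57 q6 -1.48
```

Request:
arm_command([
  [1.5,-0.4,0.4,0,0,0,2.5],
  [1.8,0,0,0,0,0,2.5],
  [0,0,0,0,0,0,2.5],
])

```text
time: 26.95
position: [0.6704, 0.1143, 0.0722]
tool_rot: [-0.474, 0.523, 0.478, 0.522]
ft_force: [-0.1, -0.3, -0.1]
grip_width: 0.0351
```

Run:
```python
from h import *
go(.6695,.1146,.028,1.485)
b,_=cloud("side")
cv2.imwrite("pics/b2.png",cv2.resize(b[100:210,220:330],(600,600),interpolation=cv2.INTER_CUBIC))
```

```text
shift cm [4.42 0.08 0.01] turn [-0.008  0.002 -0.004]
shift cm [4.42 0.08 0.01] turn [ 3.134 -0.007 -0.004]
pos [0.6704 0.1143 0.0722] F [-0.1 -0.3 -0.1] w 0.0351 t 26.95 q6 -1.48
```

View pics/b2.png

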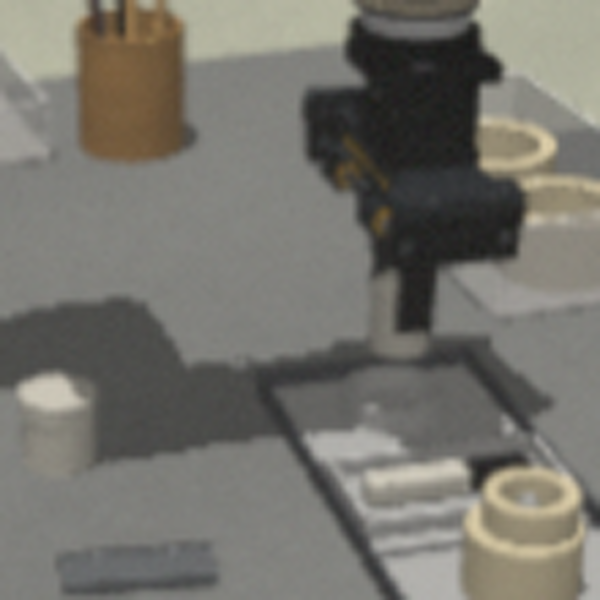

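The bottle hangs upright at (400,310) above the cup. The two rolls are stacked at (525,530) and the marker is in the trough (420,480). Lowering.

Request:
arm_command([
  [2,0,0,0,0,0,2.5],
  [1.4,0,0,0,0,0,2.5],
  [0,0,0,0,0,0,2.5],
])

```text
time: 27.38
position: [0.6715, 0.1148, 0.0372]
tool_rot: [-0.475, 0.522, 0.477, 0.523]
ft_force: [-0.1, -1.1, -0.8]
grip_width: 0.0353
```

```bash
python3 -c "
from h import *
go(.6695,.1146,.027,1.485)"
```

```text
shift cm [ 1.02  0.19 -0.04] turn [-0.007  0.003 -0.002]
shift cm [ 1.02  0.19 -0.04] turn [ 3.134e+00 -2.000e-03 -4.000e-03]
pos [0.6715 0.1148 0.0372] F [-0.1 -1.1 -0.8] w 0.0353 t 27.38 q6 -1.48
```

Request:
arm_command([
  [0.8,0.1,0,0,0,0,2.5],
  [0.5,0,0,0,0,0,2.5],
  [0,0,0,0,0,0,2.5],
])

```text
time: 27.75
position: [0.6715, 0.1151, 0.0288]
tool_rot: [-0.476, 0.522, 0.477, 0.524]
ft_force: [0.2, -0.6, -0.2]
grip_width: 0.0351
```

```bash
python3 -c "
from h import *
go(.6695,.1146,.027,1.485)"
```

```text
shift cm [ 0.18  0.2  -0.07] turn [-0.007  0.003  0.001]
shift cm [ 0.18  0.2  -0.07] turn [ 3.135e+00  2.000e-03 -4.000e-03]
pos [0.6715 0.1151 0.0288] F [ 0.2 -0.6 -0.2] w 0.0351 t 27.75 q6 -1.48
```

Request:
arm_command([
  [0.4,0,0,0,0,0,2.5],
  [0,0,0,0,0,0,2.5],
  [0,0,0,0,0,0,5.5],
  [0,0,0,0,0,0,5.5],
  [0,0,0,0,0,0,5.5],
  [0,0,0,0,0,0,5.5],
])

```text
time: 28.5
position: [0.6721, 0.1151, 0.0263]
tool_rot: [-0.476, 0.521, 0.476, 0.524]
ft_force: [0.6, 0.0, -0.6]
grip_width: 0.054
```

Request:
arm_command([
  [-3,0,0,0,0,0,5.5],
  [-4,0,0,0,0,0,5.5],
  [-5,0,0,0,0,0,5.5],
  [-3,2,4.5,0,0,0,5.5],
  [0,2,5,0,0,0,5.5],
  [0,2,5,0,0,0,5.5],
  [0,2,5,0,0,0,5.5],
  [0,2,5,0,0,0,5.5],
  [0,2,5,0,0,0,5.5],
  [0,0,0,0,0,0,5.5],
  [0,0,0,0,0,0,5.5],
])

```text
time: 29.88
position: [0.5786, 0.4275, 0.1803]
tool_rot: [-0.475, 0.522, 0.476, 0.525]
ft_force: [-0.2, 0.4, -0.9]
grip_width: 0.0547
```

Run:
```python
from h import *
go(.6695,.1146,.027,1.485)
im,P=cloud("top");b,_=cloud("side");P0=np.load("top.npy")
F=P.reshape(-1,3)
def near(c,r,lo,hi,n,F=F):
    q=F[(np.hypot(*(F[:,:2]-np.array(c)).T)<r)&(F[:,2]>lo)&(F[:,2]<hi)]; print(n,rect(q)[:2] if len(q) else "",np.median(q,0).round(4),len(q))
near((.6515,-.096),.05,.06,.075,"narrow");near((.6515,-.096),.05,.04,.053,"wide")
near((.6695,.1146),.026,.03,.08,"bottle");near((.6605,.0095),.07,.0215,.04,"marker+walls")
near((.6605,.0095),.03,.0215,.04,"marker mid")
for n,c,lo in(("core",(.449,-.385),.033),("jar",(.461,.136),.038),("pen",(.4454,-.2509),.005)):
    near(c,.06,lo,.055,n+" before",P0.reshape(-1,3));near(c,.06,lo,.055,n+" now")
cv2.imwrite("pics/f.png",np.hstack([cv2.resize(i,(400,400),interpolation=cv2.INTER_CUBIC) for i in (im[80:240,190:350],b[130:240,240:350])]))
```

```text
shift cm [ 15.24 -12.   -30.34] turn [-0.01   0.004  0.002]
shift cm [ 15.24 -12.   -30.34] turn [ 3.132  0.004 -0.006]
pos [0.5786 0.4275 0.1803] F [-0.2  0.4 -0.9] w 0.0547 t 29.88 q6 -1.0
narrow (array([654. , -97.1]), array([50.5, 49.5])) [ 0.6535 -0.0969  0.066 ] 198
wide (array([646. , -97.4]), array([51.6, 61.4])) [ 0.6366 -0.0952  0.0469] 187
bottle (array([671.4, 114.5]), array([33.6, 33.9])) [0.6675 0.1132 0.0514] 160
marker+walls (array([664.6,   8.2]), array([ 73.8, 116.5])) [0.6549 0.0103 0.0242] 199
marker mid (array([660.7,  10.1]), array([17.5, 58.8])) [0.6591 0.0101 0.0244] 112
core before (array([ 449.3, -384.4]), array([40.5, 40.1])) [ 0.4495 -0.3857  0.0386] 96
core now (array([ 449. , -385.1]), array([40.9, 41.1])) [ 0.449  -0.3843  0.0385] 100
jar before (array([461. , 135.9]), array([44.6, 43.6])) [0.4608 0.1356 0.045 ] 255
jar now (array([461.1, 135.8]), array([44. , 43.5])) [0.4606 0.1355 0.0451] 255
pen before (array([ 442.9, -254.2]), array([77. , 95.9])) [ 0.4451 -0.2512  0.0079] 155
pen now (array([ 443.2, -247.7]), array([112.8,  33.7])) [ 0.4441 -0.2514  0.0084] 150
```

View pics/f.png

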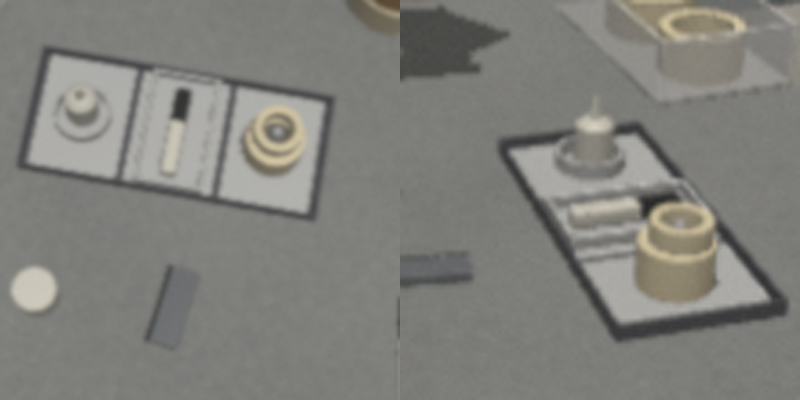

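Both views show the bottle upright in the cup (82,105), the marker flat and centred in the trough (175,132), and the narrow roll on the wide one over the post (275,138). Everything is within tolerance, so I'm handing in.

```bash
python3 -c "
from h import *
print(workorder.hand_in())"
```

```text
the job is handed in; nothing more can be done
None
```

The kit is made up and handed in at about 30 s. The marker is flat in the trough, the wide roll is on the spindle with the narrow roll on top, and the bottle is upright in the cup.

| Item | Last check (top camera) | Allowed |
|---|---|---|
| Wide roll | 1–2 mm off the spindle axis (measured just after placing), top at its seated height | 12 mm |
| Narrow roll | about 3 mm off the spindle axis, top at 66 mm (about 67 expected) | 12 mm |
| Bottle | about 2 mm off the cup centre, upright in both views | 13 mm |
| Marker | central in the trough to about 1–2 mm, top at 24–25 mm (25 expected) | 15 mm along, 30 mm across |
| Core, jar, pen | moved no more than about 1.5 mm, within the noise | 30 mm |

- **Wide roll:** at the final check the narrow roll partly hid it from the top camera, so the last automatic centre was off by 5 mm. The pictures show it still seated.
- **Side camera:** it read positions about 4–5 mm apart from the top camera. I relied on the top camera for the final positions.
- **Pen:** its outline fit was noisy, so I judged it by its median position.

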